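Flip open the sugar pot and the tea caddy

ROBOT

A 7-joint arm with a two-finger parallel gripper is mounted at the origin on the work surface. World frame = base frame: x ahead of the robot, y to its left, z up, the work surface at z = 0. Lengths are in m, angles in rad, forces in N, time in s.
With the tool pointing down it reaches from about 0.425 to 0.875 m from the base axis. Payload 4.7 kg.
Tool frame: the origin (TCP) lies midway between the tips of the shut fingers; the grasp point (between the pads) lies bot.grasp_offset behind it (bot.grasp_offset is the distance from the TCP to the grasp point, in m); z points along the fingers, x is the direction in which the jaws open and shut, and the axes are right-handed (so a half turn about z gives the same grasp; the last joint's range is limited). The gripper opens to 87 mm and grips with 3 to 60 N. Pads are 19 mm wide; open, the fingers measure 117 mm over their backs; the gripper's body (75 mm by 190 mm) begins 51 mm behind the grasp point.
Start: joints at [-1.192, 0.321, -0.07, 1.45, 0.023, 1.371, -0.057], TCP at [0.232, 0.607, 0.223] pointing down, gripper open.
Joint ranges: [-2.86, 2.86], [-0.3, 2.09], [-1.38, 1.24], [0.06, 2.45], [-1.56, 4.7], [0.09, 2.05], [-2.69, 2.69]. Speed limits (rad/s): [2.57, 2.57, 3.14, 3.14, 3.14, 3.14, 3.14].

INTERFACE

Orientations are given as [roll, pitch, yaw] about the fixed x, y, z axes, in that order (R = Rz(yaw) Ry(pitch) Rx(roll)).
In Python, from workcell import sensors, read_camera, workorder, bot gives the robot as it stands. The module is installed in compiled form; this text tells all that it offers.
- The arm moves only by the tool move_arm, never from a script. Its argument "moves" is a list of rows, each an object with "linear": the shift along the tool's x, y, z in cm, a list of three; "twist": the turn, a rotation vector about the tool's x, y, z in degrees, a list of three. A call has 1 to 20 rows; each row is the pose to reach, as a shift and turn from the pose commanded when the call began, along the tool's axes at that moment; what a row does not reach only later rows make up. A row lasts 1/12 s, in which the tool goes at most 41.7 mm and 7.16 degrees, less where a joint would pass 70% of its speed; a pose out of reach is approached as far as the arm can. A call with a gripper value outside its range is refused whole. "grip" is the finger opening in cm, from 0 to 8.7, set as the call begins (left out, the last holds). The fingers move at their own pace and stop on an object; the grip force is fixed at half the most. Time passes only in rows, so rows that repeat a pose let the fingers close. It gives the time, the measured TCP pose, the force and the opening at its end, in the units of the state.
- sensors.observe(): the state, without advancing time (a new reading comes with each control period).
- read_camera(name): name is "side" or "top" or "wrist"; returns a dict with "img" (400x640x3 uint8, red, green, blue), "mtx" (3x3 intrinsics, pixels), "xyz" and "rotation" of the camera in the world. Camera axes: x right, y up, looking along -z (the intrinsics and any distortion apply to the point x, -y, -z); pixel columns grow to the right and rows downward; lengths in m; the calibration is good to about 2 mm. The wrist camera is an equidistant fisheye: a pixel r from the principal point sees the ray r / f radians off the axis. A picture is of the moment at which its call begins. There is no depth.
- workorder.close_job(): hands the job in, once; it reports no verdict.
The state is a dict: "t": time; "q": joint angles; "joint_vel": joint speeds; "joint_efforts": joint torques, N m; "position": TCP position; "ee_rot": TCP orientation; "force": force on the tool from outside, world axes, zero at the start; "ft_torque": the same for the moment, N m; "grip_width": finger opening in m.
Only numpy, scipy, OpenCV 4.12 (cv2) and the standard library are available. Lean on these libraries where they do the work, as an engineer would, in place of code of your own. Each camera call takes 0.05 s, during which the arm holds its last target.

TASK

Get the sugar pot and the tea caddy open for making tea: with the fingertips push each hinged lid up and over past upright, so that it lies fully back by its own weight when you let go. Only the lids are to move: do not lift, tip, shove or press hard on the pot or the caddy, and leave the cups, mug, strainer, spoon and jar where they are.

Things in the scene. Friction and masses are not known exactly. Their poses are not given: they have to be found in the camera images.
- sugar_pot: round white ceramic sugar pot with a round hinged lid with a small button on top, 108 mm across, 138 mm high over the button of the lid, 0.9 kg in all, standing loose. Origin: centre of its underside; z up; -x points to its front (thumb tab), +x to the hinge, which the lid swings over
- sugar_lid (a joint): angle of the sugar pot's lid in rad: 0 shut, 1.95 at the stop, fully back. Lid of 0.15 kg (varies by a third) on a loose hinge, lightly damped; left alone it falls shut below about 1.4 rad and falls back to the stop beyond about 1.6 rad
- sugar_tab (a point): middle of the round front edge of the sugar pot's lid's thumb tab, moves with the lid. The tab is a flat tongue 44 mm wide and 7 mm thick whose edge is a bar of 10 mm diameter; with the lid shut it juts out level, 116 mm above the table, 24 mm clear of the pot's wall, free underneath. The edge swings about the hinge at a radius of 138 mm
- sugar_hinge (a point): middle of the sugar pot's lid's hinge axis, at the back of the pot, 114 mm above the table; the axis is level, along the pot's y
- tea_caddy: plain light wooden tea caddy, a box 110 (x) by 90 (y) mm with a flat hinged lid, 114 mm high with the lid, 0.87 kg in all, standing loose. Origin: centre of its underside; z up; -x points to its front (thumb tab), +x to the hinge, which the lid swings over
- caddy_lid (a joint): angle of the tea caddy's lid in rad: 0 shut, 1.95 at the stop, fully back. Lid of 0.12 kg (varies by a third) on a loose hinge, lightly damped; left alone it falls shut below about 1.4 rad and falls back to the stop beyond about 1.6 rad
- caddy_tab (a point): middle of the round front edge of the tea caddy's lid's thumb tab, moves with the lid. The tab is a flat tongue 44 mm wide and 7 mm thick whose edge is a bar of 10 mm diameter; with the lid shut it juts out level, 109 mm above the table, 25 mm clear of the caddy's wall, free underneath. The edge swings about the hinge at a radius of 139 mm
- caddy_hinge (a point): middle of the tea caddy's lid's hinge axis, at the back of the caddy, 107 mm above the table; the axis is level, along the caddy's y
- cup_a: bystander: open sippy cup body without lid, navy plastic, 66 mm across, 90 mm high, light; origin under its centre
- cup_b: bystander: the same cup body in yellow
- mug: bystander: white mug, 72 mm across, 80 mm high, handle towards its +y; origin under its centre
- strainer: bystander: steel tea strainer seated in its drip bowl, 84 mm across, 38 mm high, handle reaching 104 mm from the centre along its -x; origin under its centre
- teaspoon: bystander: steel teaspoon lying flat, 140 mm long along its x; origin under its middle
- jar: bystander: closed amber glass jar, 68 mm across, 80 mm high; origin under its centre
There are look-alikes about, which are no part of the job. Leave any purple look-alike of the tea_caddy alone.

How it is judged:
By the outcome, as a careful person would: the job done as asked, in the order asked, and still so for the second after the job is handed in, with the robot touching nothing.
It also fails if it takes over 64 s, if anything falls off the work surface, if the arm or the gripper's body presses on something with over 40 N, if the wrist force passes 120 N, or if a joint passes its speed limit or range.

## Working session

There is one attempt and no reset: what is moved stays moved. The work goes in short steps, Python scripts to look and compute and a tool call to move; the robot and the scene stay as the last step left them, time stands still between calls to the robot, and variables do not carry over. Pictures are saved under pics/ and viewed, and the job is handed in when it is done.

Besides the shell and the picture viewer there is one more tool, called after "Emit:" as a command line: name --argument value ..., lists and objects as JSON in quotes. move_arm: Moves the arm, as the interface text tells. Its arguments: {"type":"object","properties":{"moves":{"type":"array"},"grip":{"type":"number"}},"required":["moves"]}

```bash
mkdir -p pics
python3 - <<'E'
from workcell import sensors, read_camera, workorder, bot
import cv2,pickle
print(sensors.observe(), bot.grasp_offset)
d={}
for n in ("side","top","wrist"):
    c=read_camera(n); d[n]=c
    cv2.imwrite(f"pics/{n}0.png",c["img"][:,:,::-1])
    print(n,c["mtx"].tolist(),c["xyz"],c["rotation"])
pickle.dump(d,open("cam0.pkl","wb"))
E
```

```text
{'t': 0.0, 'q': array([-1.19191747,  0.3218274 , -0.07010218,  1.45169021,  0.02261846,
        1.37081066, -0.05691883]), 'joint_vel': array([ 1.10179000e-04, -1.32298625e-03, -2.92983801e-04, -1.63840218e-03,
        6.49837637e-05, -6.07531533e-04, -7.76628117e-04]), 'joint_efforts': array([-2.73514515e-04, -4.91292286e+01, -4.03990103e-01, -3.12516904e+01,
       -6.39516930e-02,  4.39185882e-02,  2.17985485e-04]), 'position': array([0.23172381, 0.60668544, 0.22145118]), 'ee_rot': array([3.14148006e+00, 1.94492374e-03, 1.20604968e+00]), 'force': array([-0.45384664, -0.21644915,  0.37385993]), 'ft_torque': array([ 0.02720018, -0.02016475,  0.03023427]), 'grip_width': 0.0870072756838946} 0.0187
side [[407.76486140234107, 0.0, 323.2918061307566], [0.0, 407.76486140234107, 195.01902634255342], [0.0, 0.0, 1.0]] [ 0.25276439 -0.81902778  0.64708392] [ 0.99722174  0.00352869 -0.35781761]
top [[428.0429310781073, 0.0, 324.48304332604675], [0.0, 428.0429310781073, 198.22759460666913], [0.0, 0.0, 1.0]] [0.40868194 0.01586751 1.19928159] [ 0.12208319  0.00359347 -1.56515944]
wrist [[309.70691628693146, 0.0, 323.45860485647756], [0.0, 309.70691628693146, 204.67953016103942], [0.0, 0.0, 1.0]] [0.16941131 0.63089081 0.38386885] [-2.48979104e-01  1.17305821e-03  1.20635912e+00]
```

View pics/side0.png

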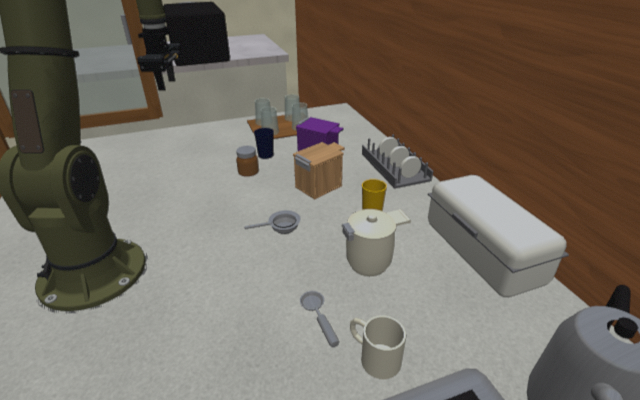

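View pics/top0.png

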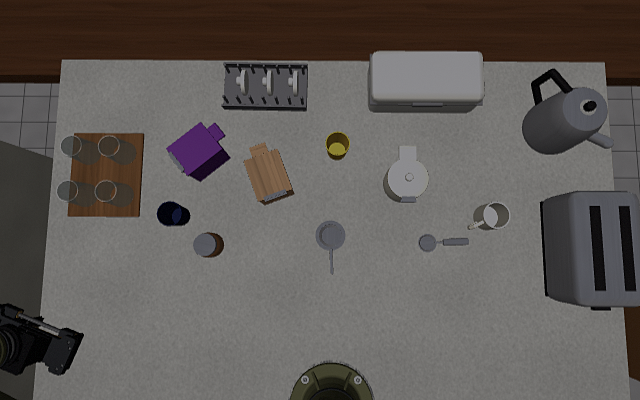

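View pics/wrist0.png

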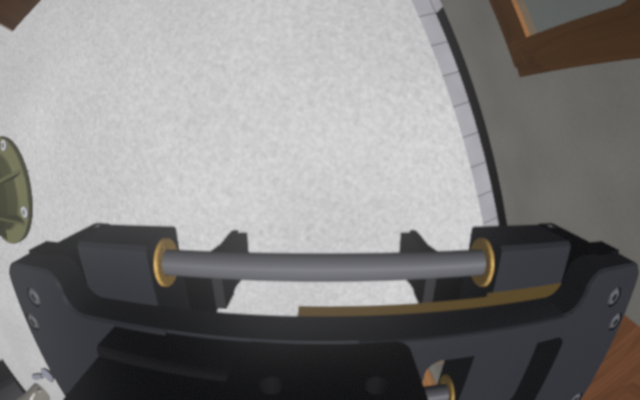

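Run:
```python
import pickle,cv2,numpy as np
d=pickle.load(open("cam0.pkl","rb"))
s=d["side"]["img"][:,:,::-1]; t=d["top"]["img"][:,:,::-1]
f=lambda im,x0,y0,w,h,k:cv2.resize(im[y0:y0+h,x0:x0+w],None,fx=k,fy=k,interpolation=cv2.INTER_CUBIC)
cv2.imwrite("pics/c1.png",np.hstack([f(s,285,110,70,90,5),f(s,335,195,80,90,5)]))
cv2.imwrite("pics/c2.png",np.hstack([f(t,230,130,80,90,5),f(t,375,130,70,90,5)]))
```

```text
(no output)
```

View pics/c1.png

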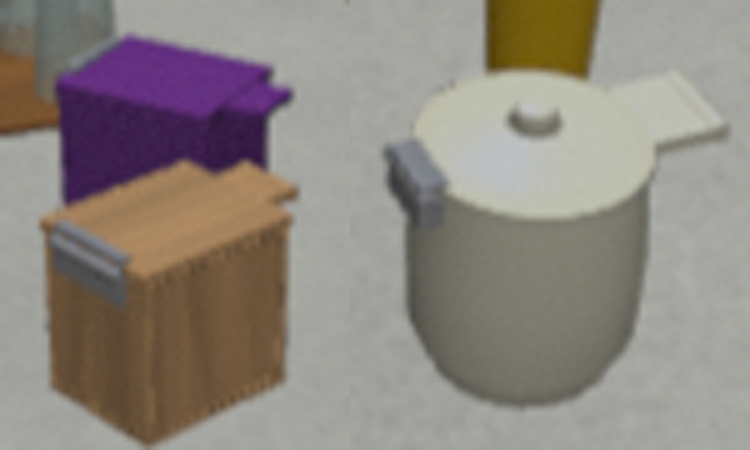

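View pics/c2.png

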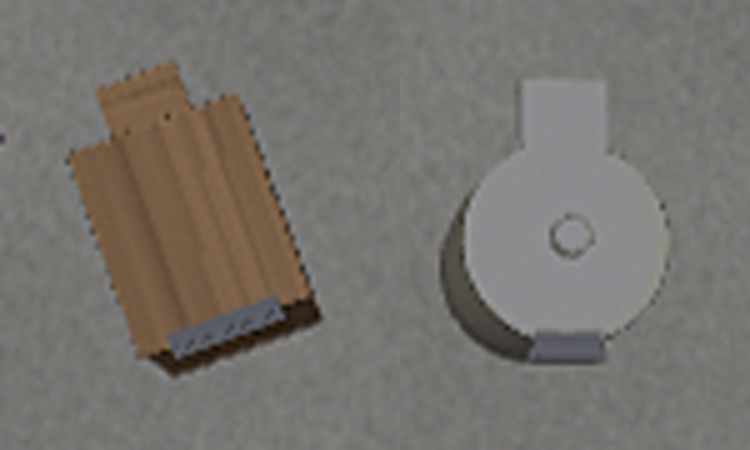

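```bash
cat > h.py <<'E'
import numpy as np,cv2
from scipy.spatial.transform import Rotation as R
def ray(c,p):
    m=c["mtx"]; v=np.array([(p[0]-m[0,2])/m[0,0],-(p[1]-m[1,2])/m[1,1],-1.])
    return R.from_euler("xyz",c["rotation"]).apply(v)
def atz(c,p,z):
    r=ray(c,p); o=np.array(c["xyz"]); return o+r*(z-o[2])/r[2]
def proj(c,P):
    v=R.from_euler("xyz",c["rotation"]).inv().apply(np.array(P)-c["xyz"]); m=c["mtx"]
    return np.array([m[0,2]+m[0,0]*v[...,0]/-v[...,2], m[1,2]-m[1,1]*v[...,1]/-v[...,2]]).T
E
python3 - <<'E'
import pickle; from h import *
d=pickle.load(open("cam0.pkl","rb")); t=d["top"]; print(t.keys())
np.set_printoptions(precision=4,suppress=True)
pts={"pot tabL":((400,146.2),.116),"pot tabR":((416,146.4),.116),"pot hinge":((408.6,199),.114),"button":((409.2,177),.138),
"cad tabL":((249.4,147.6),.109),"cad tabR":((265.4,142.6),.109),"cad hinge":((275.4,195.6),.112),
"cad cornBL":((244,161.5),.114),"cad BR":((277.6,149.4),.114),"FL":((257.5,201.5),.114),"FR":((292.5,190),.114),
"cup_b":((338,141),.09),"rackfrontL":((224,110),0),"rackfrontR":((308,110),0),"binL":((370,105),.1),"mug":((495,213),.08),"purp tab":((218,130),.109),"purp near":((229,158),.114),"purp S":((201,181),.114)}
for k,(p,z) in pts.items(): print(k,atz(t,p,z))
s=d["side"]
print(proj(s,[atz(t,(400,146.2),.116),atz(t,(416,146.4),.116),atz(t,(408.6,199),.114),atz(t,(249.4,147.6),.109),atz(t,(265.4,142.6),.109),atz(t,(275.4,195.6),.112)]))
E
```

```text
dict_keys(['img', 'mtx', 'xyz', 'rotation'])
pot tabL [ 0.6782 -0.1741  0.116 ]
pot tabR [ 0.6778 -0.2154  0.116 ]
pot hinge [ 0.5409 -0.1942  0.114 ]
button [ 0.5937 -0.192   0.138 ]
cad tabL [0.6743 0.2169 0.109 ]
cad tabR [0.6879 0.1755 0.109 ]
cad hinge [0.5482 0.1463 0.112 ]
cad cornBL [0.6363 0.229  0.114 ]
cad BR [0.6687 0.1427 0.114 ]
FL [0.5325 0.1915 0.114 ]
FR [0.5626 0.1026 0.114 ]
cup_b [ 0.698  -0.0144  0.09  ]
rackfrontL [0.8119 0.3137 0.    ]
rackfrontR [0.813  0.0702 0.    ]
binL [ 0.7938 -0.099   0.1   ]
mug [ 0.5093 -0.4262  0.08  ]
purp tab [0.7211 0.3005 0.109 ]
purp near [0.6454 0.2681 0.114 ]
purp S [0.5848 0.3381 0.114 ]
[[400.5754 211.373 ]
 [409.9254 221.636 ]
 [348.2425 230.47  ]
 [334.5309 143.7457]
 [344.017  148.7628]
 [301.9536 160.1666]]
```

Run:
```python
import pickle; from h import *
d=pickle.load(open("cam0.pkl","rb")); t=d["top"];s=d["side"]
np.set_printoptions(precision=4,suppress=True)
f=lambda im,x0,y0,w,h,k:cv2.resize(im[y0:y0+h,x0:x0+w,::-1],None,fx=k,fy=k,interpolation=cv2.INTER_CUBIC)
cv2.imwrite("pics/bin.png",np.vstack([f(t["img"],360,45,130,70,5),f(s["img"],425,170,130,50,5)]))
for p in [(432,213),(512,290)]: print(atz(s,p,0))
for p in [(370,111),(484,107)]: print(atz(t,p,0))
for z in (.08,.1,.12,.14): print(z,atz(t,(371,103),z),atz(t,(372,53),z),atz(s,(432,190),z))
```

```text
[ 0.8474 -0.0704  0.    ]
[ 0.8483 -0.3755  0.    ]
[ 0.8108 -0.1093  0.    ]
[ 0.8242 -0.4392  0.    ]
0.08 [ 0.8064 -0.1038  0.08  ] [ 0.9487 -0.1076  0.08  ] [ 0.8318 -0.0743  0.08  ]
0.1 [ 0.7993 -0.1017  0.1   ] [ 0.9391 -0.1054  0.1   ] [ 0.8114 -0.1005  0.1   ]
0.12 [ 0.7922 -0.0995  0.12  ] [ 0.9294 -0.1032  0.12  ] [ 0.791  -0.1268  0.12  ]
0.14 [ 0.7851 -0.0974  0.14  ] [ 0.9198 -0.101   0.14  ] [ 0.7705 -0.1531  0.14  ]
```

View pics/bin.png

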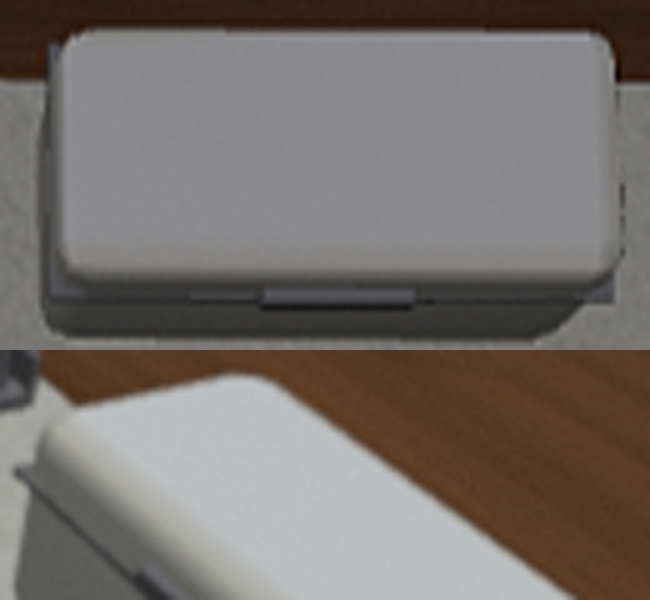

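```bash
cat >> h.py <<'E'
def pose(pos,tilt,yaw=0):
    s,c=np.sin(np.radians(tilt)),np.cos(np.radians(tilt))
    M=np.array([[0,1,0],[c,0,-s],[-s,0,-c]]).T
    return np.array(pos,float), R.from_euler("z",yaw,degrees=True)*R.from_matrix(M)
def rel(cur,tgt):
    p,r=cur; return np.round(r.inv().apply(tgt[0]-p)*100,2).tolist(), np.round(np.degrees((r.inv()*tgt[1]).as_rotvec()),1).tolist()
def now():
    from workcell import sensors
    o=sensors.observe(); return np.array(o["position"]),R.from_euler("xyz",o["ee_rot"])
E
python3 - <<'E'
from h import *
c=now()
print(rel(c,pose((.45,.30,.30),0,-10)))
print(rel(c,pose((.73,-.195,.30),30)))
E
```

```text
([-20.89, 31.33, -7.79], [-0.0, 0.1, -10.9])
([-57.15, 75.15, -7.74], [29.7, -5.4, -20.4])
```

Emit:
move_arm --moves '[{"linear": [0, 0, -4], "twist": [0, 0, 0]}, {"linear": [0, 0, -7.7], "twist": [0, 0, 0]}, {"linear": [-57.1, 75.1, -7.7], "twist": [0, 0, -20.5]}, {"linear": [-57.1, 75.1, -7.7], "twist": [0, 0, -20.5]}, {"linear": [-57.1, 75.1, -7.7], "twist": [0, 0, -20.5]}, {"linear": [-57.1, 75.1, -7.7], "twist": [0, 0, -20.5]}, {"linear": [-57.1, 75.1, -7.7], "twist": [0, 0, -20.5]}, {"linear": [-57.1, 75.1, -7.7], "twist": [0, 0, -20.5]}, {"linear": [-57.1, 75.1, -7.7], "twist": [0, 0, -20.5]}, {"linear": [-57.1, 75.1, -7.7], "twist": [0, 0, -20.5]}, {"linear": [-57.1, 75.1, -7.7], "twist": [0, 0, -20.5]}, {"linear": [-57.1, 75.1, -7.7], "twist": [0, 0, -20.5]}, {"linear": [-57.1, 75.1, -7.7], "twist": [0, 0, -20.5]}, {"linear": [-57.1, 75.1, -7.7], "twist": [0, 0, -20.5]}, {"linear": [-57.1, 75.1, -7.7], "twist": [0, 0, -20.5]}, {"linear": [-57.1, 75.1, -7.7], "twist": [0, 0, -20.5]}, {"linear": [-57.1, 75.1, -7.7], "twist": [0, 0, -20.5]}, {"linear": [-57.1, 75.1, -7.7], "twist": [0, 0, -20.5]}, {"linear": [-57.1, 75.1, -7.7], "twist": [0, 0, -20.5]}, {"linear": [-57.1, 75.1, -7.7], "twist": [0, 0, -20.5]}]' --grip 0

```text
t: 1.82
position: [0.6284, -0.0315, 0.2995]
ee_rot: [3.141, -0.0, 1.564]
force: [0.5, 1.6, 0.5]
grip_width: 0.0005
```

Run:
```python
from h import *
from workcell import sensors
c=now(); print(sensors.observe()["q"])
print(rel(c,pose((.74,-.195,.26),30)))
```

```text
[-0.3694637   0.26486836  0.47437346  1.40097495 -0.12038796  1.50424133
  1.66288285]
([-16.28, 11.27, 3.95], [30.0, -0.1, -0.4])
```

Emit:
move_arm --moves '[{"linear": [-16.3, 11.3, 4], "twist": [30, 0, 0]}, {"linear": [-16.3, 11.3, 4], "twist": [30, 0, 0]}, {"linear": [-16.3, 11.3, 4], "twist": [30, 0, 0]}, {"linear": [-16.3, 11.3, 4], "twist": [30, 0, 0]}, {"linear": [-16.3, 11.3, 4], "twist": [30, 0, 0]}, {"linear": [-16.3, 11.3, 4], "twist": [30, 0, 0]}, {"linear": [-16.3, 11.3, 4], "twist": [30, 0, 0]}, {"linear": [-16.3, 11.3, 4], "twist": [30, 0, 0]}, {"linear": [-16.3, 11.3, 4], "twist": [30, 0, 0]}, {"linear": [-16.3, 11.3, 4], "twist": [30, 0, 0]}]'

```text
t: 2.65
position: [0.7267, -0.214, 0.2937]
ee_rot: [-2.824, 0.083, 1.521]
force: [-4.6, -10.9, 9.8]
grip_width: 0.0007
```

Run:
```python
from h import *
from workcell import sensors,read_camera
c=now(); o=sensors.observe();print(o["q"],o["position"],o["ee_rot"],o["joint_vel"])
ims=[read_camera(n)["img"][:,:,::-1] for n in ("top","side","wrist")]
cv2.imwrite("pics/b1.png",np.vstack([np.hstack([cv2.resize(ims[0][90:240,340:480],None,fx=2,fy=2),cv2.resize(ims[1][100:300,280:480],(400,300))]),np.hstack([cv2.resize(ims[2],(480,300)),np.zeros((300,200,3),np.uint8)])]))
for y in (0,):
  print(rel(c,pose((.735,-.195,.10),30)))
```

```text
[ 0.01555612  0.91670369  0.63257437  0.52946168 -0.317324    2.05360168
  1.89467641] [ 0.72669463 -0.21403554  0.2936713 ] [-2.82429529  0.08296975  1.52052822] [ 7.41309907e-01 -8.22413683e-02 -2.95205237e+00  9.42064208e-02
  2.36419375e+00  1.93451459e-04 -5.27615634e-01]
([3.54, 6.67, 17.96], [11.7, 3.2, -4.6])
```

View pics/b1.png

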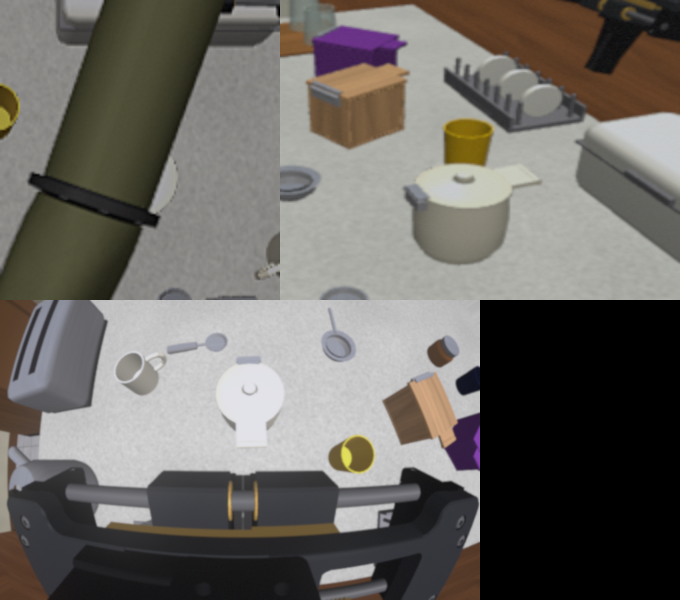

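```bash
cat > kin.py <<'E'
from h import *
import itertools
D=[([-1.19191747,0.3218274,-0.07010218,1.45169021,0.02261846,1.37081066,-0.05691883],[.23172381,.60668544,.22145118],[3.14148006,.00194492374,1.20604968]),
([-0.3694637,0.26486836,0.47437346,1.40097495,-0.12038796,1.50424133,1.66288285],None,None),
([0.01555612,0.91670369,0.63257437,0.52946168,-0.317324,2.05360168,1.89467641],[0.72669463,-0.21403554,0.2936713],[-2.82429529,0.08296975,1.52052822])]
D[1]=(D[1][0],[.6284,-.0315,.2995],[3.141,0,1.564])
def chain(q,s):
    ax="zyzyzyz"; r=R.identity(); out=[]
    for i in range(7):
        r=r*R.from_euler(ax[i],s[i]*q[i]); out.append(r)
    return out
if __name__=="__main__":
    np.set_printoptions(precision=4,suppress=True)
    for s in itertools.product((-1,1),repeat=4):
        sg=[s[0],1,s[1],1,s[2],1,s[3]]
        e=0
        # tool offset const rotation about z unknown: estimate from the first
        rs=[chain(q,sg)[-1] for q,_,_ in D]; ts=[R.from_euler("xyz",x) for _,_,x in D]
        off=[ (a.inv()*b) for a,b in zip(rs,ts)]
        e=[(off[0].inv()*o).magnitude() for o in off]
        if max(e)<.3: print(sg,e,off[0].as_rotvec())
        if max(e)<.08:
            A=[];B=[]
            for q,p,_ in D:
                c=chain(q,sg); ez=np.array([0,0,1.]); ex=np.array([1.,0,0])
                A.append(np.array([ez,c[1].apply(ez),c[3].apply(ez),c[5].apply(ez),c[0].apply(ex),c[2].apply(ex),c[4].apply(ex)]).T);B.append(p)
            A=np.vstack(A);B=np.hstack(B)
            x,res,rk,sv=np.linalg.lstsq(A[:,:],B,rcond=None); print(x,A@x-B,sv)
            x,res,rk,sv=np.linalg.lstsq(A[:,:4],B,rcond=None); print(x,A[:,:4]@x-B)
E
python3 kin.py
```

```text
[-1, 1, -1, 1, -1, 1, -1] [0.0, 0.0005777258129147269, 7.525365519182256e-09] [-0.      0.     -3.1416]
[ 0.3042  0.4901  0.5504  0.4158 -0.0489  0.0093  0.0211] [-0.028   0.0093 -0.0021 -0.0003  0.0052  0.0022  0.     -0.0003 -0.0001] [3.4077 2.9066 0.6804 0.5267 0.4219 0.1446 0.0188]
[0.2792 0.448  0.5256 0.3797] [-0.0235  0.015  -0.0023  0.0029  0.0223 -0.0025 -0.0032  0.02    0.0048]
```

Run:
```python
from h import *
print(rel(now(),pose((.72,-.195,.24),12)))
from workcell import sensors; o=sensors.observe(); print(o["q"].tolist(),o["position"],o["ee_rot"],o["joint_vel"])
```

```text
([-0.03, 0.36, 3.93], [-7.2, 2.0, -1.6])
[0.019194944426428037, 0.9194588949442599, 0.559230179122057, 0.5408881713261524, -0.29768271549917835, 2.0521141054578713, 1.8939920305456075] [ 0.72949651 -0.19333053  0.278221  ] [-2.80714985  0.04023425  1.55331762] [-0.03064592 -0.02651019 -0.08500764 -0.01365329 -0.02741289  0.01197115
  0.00892777]
```

Emit:
move_arm --moves '[{"linear": [0, 0.4, 2], "twist": [-7, 2, -1.5]}, {"linear": [0, 0.4, 4], "twist": [-7, 2, -1.5]}, {"linear": [0, 0.4, 4], "twist": [-7, 2, -1.5]}, {"linear": [0, 0.4, 4], "twist": [-7, 2, -1.5]}]'

```text
t: 3.13
position: [0.7187, -0.19, 0.2395]
ee_rot: [-2.927, -0.007, 1.573]
force: [0.6, 0.2, 0.8]
grip_width: 0.0007
```

Run:
```python
from h import *
print(rel(now(),pose((.72,-.195,.18),15)))
from workcell import sensors; o=sensors.observe(); print(o["q"].tolist(),o["position"].tolist(),o["ee_rot"].tolist(),o["joint_vel"])
```

```text
([-0.54, 1.39, 5.78], [2.7, -0.4, 0.2])
[-0.04903799671401252, 0.7569157822232926, 0.5490782513581344, 0.8793605747900286, -0.29490847308409307, 1.785602972903411, 1.9467541206067793] [0.7187233720118472, -0.19004035780794115, 0.23949289327441753] [-2.9271144075789897, -0.007050261326774221, 1.5730944593473541] [ 0.00223776  0.00461764  0.00052173 -0.17401388 -0.01101673  0.01550205
 -0.00291454]
```

```bash
cat > fit.py <<'E'
from kin import *
SG=[-1,1,-1,1,-1,1,-1]
D.append(([0.019194944426428037,0.9194588949442599,0.559230179122057,0.5408881713261524,-0.29768271549917835,2.0521141054578713,1.8939920305456075],[0.72949651,-0.19333053,0.278221],None))
D.append(([-0.04903799671401252,0.7569157822232926,0.5490782513581344,0.8793605747900286,-0.29490847308409307,1.785602972903411,1.9467541206067793],[0.7187233720118472,-0.19004035780794115,0.23949289327441753],None))
ez=np.array([0,0,1.]); ex=np.array([1.,0,0]); ey=np.array([0,1.,0])
def cols(q):
    c=chain(q,SG)
    return np.array([ez,c[1].apply(ez),c[3].apply(ez),c[5].apply(ez),c[0].apply(ex),c[2].apply(ex),c[4].apply(ex),c[1].apply(ey),c[3].apply(ey),c[5].apply(ey)]).T
def fit(data,lam=2e-3):
    A=np.vstack([cols(d[0]) for d in data]);B=np.hstack([d[1] for d in data])
    n=A.shape[1]; x0=np.zeros(n)
    x=np.linalg.lstsq(np.vstack([A,lam*np.eye(n)]),np.hstack([B,lam*x0]),rcond=None)[0]
    return x,A@x-B
if __name__=="__main__":
    np.set_printoptions(precision=4,suppress=True)
    for l in (1e-4,2e-3,1e-2):
        x,r=fit(D,l);print(x);print(r)
E
python3 fit.py
```

```text
[ 0.2495  0.4677  0.5131  0.3686 -0.      0.     -0.     -0.0157 -0.0106
 -0.0003]
[-0.  0.  0. -0.  0. -0. -0. -0. -0. -0. -0.  0.  0. -0.  0.]
[ 0.2489  0.4672  0.5128  0.3674  0.0002  0.0003 -0.     -0.0156 -0.0108
 -0.0002]
[-0.  0.  0. -0.  0. -0. -0.  0. -0.  0. -0. -0. -0. -0.  0.]
[ 0.2351  0.4545  0.5068  0.3401  0.0048  0.0059  0.0009 -0.0145 -0.0141
  0.0021]
[ 0.     -0.      0.      0.0001  0.0004 -0.0001 -0.      0.0006 -0.0001
  0.0004 -0.0001 -0.0003 -0.0006 -0.0008  0.0005]
```

```bash
cat > ik.py <<'E'
from fit import *
from scipy.optimize import least_squares
X,_=fit(D,1e-4)
LO=np.array([-2.86,-.3,-1.38,.06,-1.56,.09,-2.69]);HI=np.array([2.86,2.09,1.24,2.45,4.7,2.05,2.69])
OFF=R.from_euler("z",np.pi)
def fk(q): return cols(q)@X, chain(q,SG)[-1]*OFF
def ik(tgt,q0,w=1e-3):
    def f(q):
        p,r=fk(q); return np.r_[(p-tgt[0])*10,(r.inv()*tgt[1]).as_rotvec()*3,w*(q-q0)]
    s=least_squares(f,np.clip(q0,LO+.01,HI-.01),bounds=(LO,HI)); p,r=fk(s.x)
    return s.x,np.linalg.norm(p-tgt[0])*1e3,np.degrees((r.inv()*tgt[1]).magnitude())
E
python3 - <<'E'
from ik import *
np.set_printoptions(precision=3,suppress=True)
from workcell import sensors
q0=sensors.observe()["q"]
for name,P,yaw in (("pot",(.679,-.195),0),("cad",(.681,.196),19.5)):
  for dx,z in ((.05,.10),(0,.095),(0,.16)):
   for t in (15,20,25,30,35,40,45):
    pos=np.array([*P,z])+dx*np.array([np.cos(np.radians(yaw)),np.sin(np.radians(yaw)),0])
    print(name,dx,z,t,*ik(pose(pos,t,yaw),q0))
E
```

```text
pot 0.05 0.1 15 [-0.052  0.878  0.527  0.971 -0.307  1.625  1.948] 5.716483032063874e-06 1.6284053550531873e-06
pot 0.05 0.1 20 [-0.025  0.96   0.524  0.843 -0.304  1.749  1.934] 7.063235309782454e-06 1.4056214983715845e-06
pot 0.05 0.1 25 [ 0.006  1.049  0.522  0.7   -0.303  1.879  1.921] 2.3389314147576875e-05 5.347939859340441e-06
pot 0.05 0.1 30 [ 0.044  1.152  0.522  0.529 -0.309  2.02   1.904] 5.455084611167708e-05 1.1644294378110215e-05
pot 0.05 0.1 35 [ 0.098  1.154  0.296  0.504 -0.112  2.05   1.848] 8.98313944817254 2.5794519054083747
pot 0.05 0.1 40 [ 0.08   1.15   0.318  0.537 -0.106  2.05   1.859] 20.45026189872023 5.930815533757289
pot 0.05 0.1 45 [ 0.059  1.148  0.343  0.569 -0.1    2.05   1.874] 31.77960638057648 9.294128366916176
pot 0 0.095 15 [-0.094  0.77   0.538  1.168 -0.275  1.539  1.972] 1.5841294032130996e-05 4.439592284181359e-06
pot 0 0.095 20 [-0.074  0.844  0.536  1.064 -0.269  1.651  1.963] 9.164698064709943e-06 2.2681215721004846e-06
pot 0 0.095 25 [-0.051  0.922  0.533  0.954 -0.264  1.765  1.955] 2.0954162890777834e-06 2.5479669671418103e-07
pot 0 0.0
[... 2716 characters left out ...]
3 -0.228  1.657  1.727] 1.7693304293882956e-05 4.740645369103913e-06
cad 0 0.16 20 [-0.528  0.801  0.419  0.962 -0.245  1.775  1.729] 1.0989678759978086e-05 2.8191600275468436e-06
cad 0 0.16 25 [-0.507  0.886  0.429  0.844 -0.263  1.896  1.73 ] 8.468318653024703e-06 2.367398957470221e-06
cad 0 0.16 30 [-0.482  0.977  0.439  0.715 -0.283  2.019  1.727] 1.9773984677029078e-05 4.733273200156333e-06
cad 0 0.16 35 [-0.378  0.981  0.151  0.683 -0.088  2.05   1.637] 8.246178600229634 2.467745206592765
cad 0 0.16 40 [-0.384  0.978  0.156  0.711 -0.085  2.05   1.641] 20.050031233803335 6.019576619752394
cad 0 0.16 45 [-0.39   0.977  0.162  0.739 -0.082  2.05   1.645] 31.824958726631046 9.577522347172
```

Run:
```python
from h import *
c=now()
print(rel(c,pose((.715,-.195,.18),15)))
print(rel(c,pose((.715,-.195,.10),15)))
```

```text
([-0.54, 0.9, 5.89], [2.7, -0.4, 0.2])
([-0.59, 2.6, 13.71], [2.7, -0.4, 0.2])
```

Emit:
move_arm --moves '[{"linear": [-0.5, 0.5, 3], "twist": [2.7, -0.4, 0]}, {"linear": [-0.5, 0.9, 5.9], "twist": [2.7, -0.4, 0]}, {"linear": [-0.6, 1.5, 8.5], "twist": [2.7, -0.4, 0]}, {"linear": [-0.6, 2.0, 11], "twist": [2.7, -0.4, 0]}, {"linear": [-0.6, 2.6, 13.7], "twist": [2.7, -0.4, 0]}, {"linear": [-0.6, 2.6, 13.7], "twist": [2.7, -0.4, 0]}, {"linear": [-0.6, 2.6, 13.7], "twist": [2.7, -0.4, 0]}]'

```text
t: 3.72
position: [0.7195, -0.1963, 0.1027]
ee_rot: [-2.886, 0.004, 1.577]
force: [-0.1, 0.3, 0.8]
grip_width: 0.0007
```

Run:
```python
from h import *
from workcell import sensors,read_camera
o=sensors.observe();print(o["q"],o["position"],o["ee_rot"],o["force"])
c=now()
ims=[read_camera(n)["img"][:,:,::-1] for n in ("side","wrist")]
cv2.imwrite("pics/b2.png",np.hstack([cv2.resize(ims[0][160:300,320:460],None,fx=3,fy=3),cv2.resize(ims[1][0:280,180:480],None,fx=1.25,fy=1.5)[:420]]))
for p in ((.695,-.195,.092),(.679,-.195,.095)): print(rel(c,pose(p,30)))
```

```text
[-0.06396307  0.84847918  0.53100876  1.01594806 -0.29696524  1.60285841
  1.95905388] [ 0.71952847 -0.19625662  0.10270357] [-2.8858556   0.00365153  1.57721555] [-0.05232158  0.25801457  0.82229865]
([0.15, -2.1, 1.66], [15.3, 0.3, 0.3])
([0.15, -3.73, 1.77], [15.3, 0.3, 0.3])
```

View pics/b2.png

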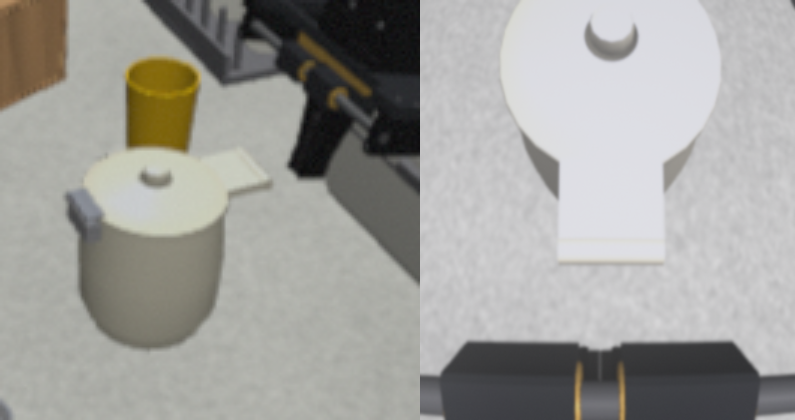

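Emit:
move_arm --moves '[{"linear": [0, -0.5, 1.0], "twist": [7, 0, 0]}, {"linear": [0, -1.2, 1.7], "twist": [14, 0, 0]}, {"linear": [0, -2.1, 1.8], "twist": [15.3, 0, 0]}, {"linear": [0, -2.8, 1.8], "twist": [15.3, 0, 0]}, {"linear": [0, -3.3, 1.8], "twist": [15.3, 0, 0]}, {"linear": [0, -3.7, 1.8], "twist": [15.3, 0, 0]}, {"linear": [0, -3.7, 1.8], "twist": [15.3, 0, 0]}, {"linear": [0, -3.7, 1.8], "twist": [15.3, 0, 0]}]'

```text
t: 4.48
position: [0.6789, -0.1988, 0.0978]
ee_rot: [-2.625, 0.006, 1.574]
force: [3.4, -0.0, -0.8]
grip_width: 0.0002
```

Run:
```python
from h import *
from workcell import sensors,read_camera
o=sensors.observe();print(o["q"],o["position"],o["ee_rot"],o["force"])
ims=[read_camera(n)["img"][:,:,::-1] for n in ("side","wrist")]
cv2.imwrite("pics/b3.png",np.hstack([cv2.resize(ims[0][160:300,320:460],None,fx=3,fy=3),cv2.resize(ims[1][0:280,180:480],None,fx=1.25,fy=1.5)[:420]]))
```

```text
[-0.02799009  0.99491104  0.53474646  0.84277019 -0.25479406  1.87279066
  1.95401268] [ 0.67891613 -0.19877498  0.09776235] [-2.62530675  0.00599906  1.57425895] [ 3.39889311 -0.03078668 -0.79555375]
```

View pics/b3.png

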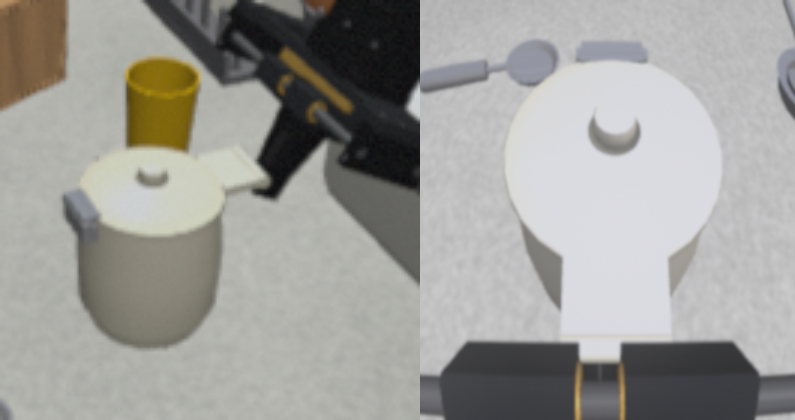

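```bash
cat > arc.py <<'E'
from h import *
import json
def tcp(H,th,tau,Rb,s,yaw=0,y0=0,off=.0145):
    th=np.radians(th);t=np.radians(tau)
    B=np.array([Rb*np.cos(th),Rb*np.sin(th)])
    n=np.array([-np.cos(t),np.sin(t)]);u=np.array([np.sin(t),np.cos(t)])
    P=B-off*n-s*u
    c,si=np.cos(np.radians(yaw)),np.sin(np.radians(yaw))
    return pose((H[0]+P[0]*c,H[1]+P[0]*si,H[2]+P[1]),tau,yaw)
def rows(cur,ps):
    for p in ps: l,t=rel(cur,p); print(json.dumps({"linear":np.round(l,1).tolist(),"twist":np.round(t,1).tolist()}),end=", ")
    print()
E
python3 - <<'E'
from arc import *
from ik import ik
from workcell import sensors
q=sensors.observe()["q"]
H=(.5413,-.1985,.116); ths=np.r_[0,np.linspace(2.5,55,19)]
tau=lambda t: 30 if t<50 else 30-(t-50)*.4
c=now()
ps=[tcp(H,t,tau(t),.133,.0126) for t in ths]
rows(c,ps)
for t in range(0,110,10):
    p=tcp(H,t,tau(t),.133,.0126); q,e,_=ik(p,q); print(t,p[0],q.round(2),e.round(2))
E
```

```text
{"linear": [0.0, 0.1, -0.2], "twist": [0.3, 0.4, 0.0]}, {"linear": [0.0, -0.2, -0.7], "twist": [0.3, 0.4, 0.0]}, {"linear": [0.0, -0.6, -1.3], "twist": [0.3, 0.4, 0.0]}, {"linear": [0.0, -1.0, -1.8], "twist": [0.3, 0.4, 0.0]}, {"linear": [0.0, -1.4, -2.3], "twist": [0.3, 0.4, 0.0]}, {"linear": [-0.0, -1.9, -2.8], "twist": [0.3, 0.4, 0.0]}, {"linear": [-0.0, -2.4, -3.3], "twist": [0.3, 0.4, 0.0]}, {"linear": [-0.0, -2.8, -3.8], "twist": [0.3, 0.4, 0.0]}, {"linear": [-0.0, -3.4, -4.2], "twist": [0.3, 0.4, 0.0]}, {"linear": [-0.0, -3.9, -4.6], "twist": [0.3, 0.4, 0.0]}, {"linear": [-0.0, -4.5, -5.0], "twist": [0.3, 0.4, 0.0]}, {"linear": [-0.0, -5.1, -5.3], "twist": [0.3, 0.4, 0.0]}, {"linear": [-0.0, -5.7, -5.6], "twist": [0.3, 0.4, 0.0]}, {"linear": [-0.0, -6.3, -5.9], "twist": [0.3, 0.4, 0.0]}, {"linear": [-0.0, -6.9, -6.1], "twist": [0.3, 0.4, 0.0]}, {"linear": [-0.0, -7.6, -6.3], "twist": [0.3, 0.4, 0.0]}, {"linear": [-0.0, -8.2, -6.5], "twist": [0.3, 0.4, 0.0]}, {"linear": [-0.0, -8.9, -6.7], "twist": [0.3, 0.4, 0.0]}, {"linear": [-0.0, -9.5, -6.8], "twist": [-0.5, 0.4, 0.0]}, {"l
[... 336 characters left out ...]
875 -0.1985      0.16433808] [-0.03  0.93  0.55  0.83 -0.24  1.96  1.97] 0.0
40 [ 0.64944128 -0.1985      0.18332883] [-0.04  0.88  0.56  0.87 -0.22  1.96  1.98] 0.0
50 [ 0.63304812 -0.1985      0.19972199] [-0.06  0.84  0.56  0.92 -0.2   1.96  1.99] 0.0
60 [ 0.61530904 -0.1985      0.21350019] [-0.09  0.73  0.58  1.05 -0.19  1.88  1.99] 0.0
70 [ 0.5955128  -0.1985      0.22386481] [-0.12  0.62  0.59  1.17 -0.17  1.79  2.  ] 0.0
80 [ 0.57429191 -0.1985      0.23051537] [-0.15  0.51  0.6   1.29 -0.15  1.7   1.99] 0.0
90 [ 0.55232107 -0.1985      0.23326641] [-0.18  0.41  0.6   1.41 -0.13  1.62  1.99] 0.0
100 [ 0.53029654 -0.1985      0.23205295] [-0.21  0.3   0.61  1.53 -0.1   1.53  1.98] 0.0
```

Emit:
move_arm --moves '[{"linear": [0, 0.2, 0], "twist": [0, 0, 0]}, {"linear": [0, 0.2, -0.2], "twist": [0, 0, 0]}, {"linear": [0, -0.1, -0.7], "twist": [0, 0, 0]}, {"linear": [0, -0.5, -1.3], "twist": [0, 0, 0]}, {"linear": [0, -0.9, -1.8], "twist": [0, 0, 0]}, {"linear": [0, -1.4, -2.3], "twist": [0, 0, 0]}, {"linear": [0, -1.9, -2.8], "twist": [0, 0, 0]}, {"linear": [0, -2.4, -3.3], "twist": [0, 0, 0]}]'

```text
t: 5.25
position: [0.6731, -0.1986, 0.1361]
ee_rot: [-2.619, 0.006, 1.574]
force: [1.5, -0.9, -0.2]
grip_width: 0.0006
```

Run:
```python
from h import *
from workcell import sensors,read_camera
o=sensors.observe();print(o["q"],o["position"],o["ee_rot"],o["force"])
ims=[read_camera(n)["img"][:,:,::-1] for n in ("side","wrist")]
cv2.imwrite("pics/b4.png",np.hstack([cv2.resize(ims[0][160:300,320:460],None,fx=3,fy=3),cv2.resize(ims[1][0:280,180:480],None,fx=1.25,fy=1.5)[:420]]))
```

```text
[-0.0267352   0.96416629  0.54288554  0.82190387 -0.24459545  1.92838449
  1.96036196] [ 0.67310559 -0.19864078  0.1360581 ] [-2.61914275  0.00560837  1.57375456] [ 1.47990142 -0.91128867 -0.20151791]
```

View pics/b4.png

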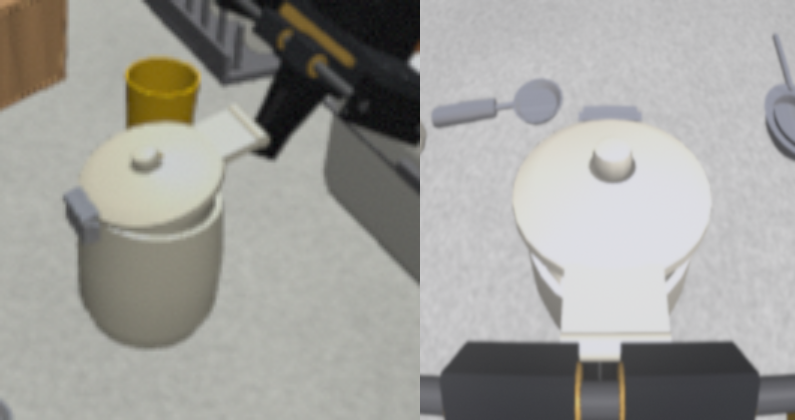

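Run:
```python
from arc import *
H=(.5413,-.1985,.116); ths=np.arange(19,75,2.8)
tau=lambda t: 30 if t<50 else 30-(t-50)*.4
rows(now(),[tcp(H,t,tau(t),.133,.0126) for t in ths])
```

```text
{"linear": [0.0, -0.2, -0.3], "twist": [0.2, 0.4, -0.0]}, {"linear": [0.0, -0.7, -0.8], "twist": [0.2, 0.4, -0.0]}, {"linear": [0.0, -1.2, -1.1], "twist": [0.2, 0.4, -0.0]}, {"linear": [0.0, -1.8, -1.5], "twist": [0.2, 0.4, -0.0]}, {"linear": [0.0, -2.3, -1.8], "twist": [0.2, 0.4, -0.0]}, {"linear": [0.0, -2.9, -2.2], "twist": [0.2, 0.4, -0.0]}, {"linear": [0.0, -3.5, -2.4], "twist": [0.2, 0.4, -0.0]}, {"linear": [0.0, -4.1, -2.7], "twist": [0.2, 0.4, -0.0]}, {"linear": [0.0, -4.7, -2.9], "twist": [0.2, 0.4, -0.0]}, {"linear": [0.0, -5.3, -3.1], "twist": [0.2, 0.4, -0.0]}, {"linear": [0.0, -5.9, -3.3], "twist": [0.2, 0.4, -0.0]}, {"linear": [0.0, -6.6, -3.4], "twist": [0.2, 0.4, -0.0]}, {"linear": [0.0, -7.2, -3.5], "twist": [-0.9, 0.4, -0.0]}, {"linear": [0.0, -7.8, -3.6], "twist": [-2.0, 0.4, -0.0]}, {"linear": [0.0, -8.4, -3.7], "twist": [-3.1, 0.4, -0.0]}, {"linear": [0.0, -9.1, -3.7], "twist": [-4.2, 0.4, -0.0]}, {"linear": [0.0, -9.7, -3.7], "twist": [-5.3, 0.4, -0.0]}, {"linear": [0.0, -10.3, -3.7], "twist": [-6.5, 0.4, -0.0]}, {"linear": [0.0, -11.0, -3.7], "twist": [-7.6, 0.4, -0.0]}, {"linear": [0.0, -11.6, -3.6], "twist": [-8.7, 0.4, 0.0]},
```

Emit:
move_arm --moves '[{"linear": [0, -0.2, -0.4], "twist": [0, 0, 0]}, {"linear": [0, -0.7, -0.8], "twist": [0, 0, 0]}, {"linear": [0, -1.2, -1.1], "twist": [0, 0, 0]}, {"linear": [0, -1.8, -1.5], "twist": [0, 0, 0]}, {"linear": [0, -2.3, -1.8], "twist": [0, 0, 0]}, {"linear": [0, -2.9, -2.2], "twist": [0, 0, 0]}, {"linear": [0, -3.5, -2.4], "twist": [0, 0, 0]}, {"linear": [0, -4.1, -2.7], "twist": [0, 0, 0]}, {"linear": [0, -4.7, -2.9], "twist": [0, 0, 0]}, {"linear": [0, -5.3, -3.1], "twist": [0, 0, 0]}, {"linear": [0, -5.9, -3.3], "twist": [0, 0, 0]}, {"linear": [0, -6.6, -3.4], "twist": [0, 0, 0]}, {"linear": [0, -7.2, -3.5], "twist": [-1, 0, 0]}, {"linear": [0, -7.8, -3.6], "twist": [-2, 0, 0]}, {"linear": [0, -8.4, -3.7], "twist": [-3, 0, 0]}, {"linear": [0, -9.1, -3.7], "twist": [-4, 0, 0]}, {"linear": [0, -9.7, -3.7], "twist": [-5, 0, 0]}, {"linear": [0, -10.3, -3.7], "twist": [-6.5, 0, 0]}, {"linear": [0, -11, -3.7], "twist": [-7.5, 0, 0]}, {"linear": [0, -11.6, -3.6], "twist": [-8.5, 0, 0]}]'

```text
t: 7.02
position: [0.5897, -0.1983, 0.2247]
ee_rot: [-2.768, 0.005, 1.574]
force: [1.7, 0.1, 0.3]
grip_width: 0.0006
```

Run:
```python
from arc import *
from workcell import sensors,read_camera
o=sensors.observe();print(o["q"],o["position"],o["ee_rot"],o["force"])
ims=[read_camera(n)["img"][:,:,::-1] for n in ("side","wrist")]
cv2.imwrite("pics/b5.png",np.hstack([cv2.resize(ims[0][160:300,320:460],None,fx=3,fy=3),cv2.resize(ims[1][0:280,180:480],None,fx=1.25,fy=1.5)[:420]]))
H=(.5413,-.1985,.116); ths=np.arange(75,108,2)
tau=lambda t: 30 if t<50 else 30-(t-50)*.4
rows(now(),[tcp(H,t,tau(t),.133,.0126) for t in ths])
```

```text
[-0.13526208  0.6003091   0.59303251  1.20086076 -0.16679113  1.77136253
  1.99637361] [ 0.58974994 -0.1983118   0.22467921] [-2.7677326   0.00517169  1.57362051] [1.69955434 0.07604425 0.30341773]
{"linear": [0.0, -0.5, -0.0], "twist": [-1.4, 0.3, -0.0]}, {"linear": [0.0, -0.9, 0.0], "twist": [-2.2, 0.3, -0.0]}, {"linear": [0.0, -1.4, 0.1], "twist": [-3.0, 0.3, -0.0]}, {"linear": [0.0, -1.8, 0.1], "twist": [-3.8, 0.3, -0.0]}, {"linear": [0.0, -2.2, 0.2], "twist": [-4.6, 0.3, -0.0]}, {"linear": [0.0, -2.7, 0.3], "twist": [-5.4, 0.3, -0.0]}, {"linear": [0.0, -3.1, 0.4], "twist": [-6.2, 0.3, -0.0]}, {"linear": [0.0, -3.5, 0.6], "twist": [-7.0, 0.3, -0.0]}, {"linear": [0.0, -3.9, 0.7], "twist": [-7.8, 0.3, 0.0]}, {"linear": [0.0, -4.3, 0.9], "twist": [-8.6, 0.3, 0.0]}, {"linear": [0.0, -4.8, 1.1], "twist": [-9.4, 0.3, 0.0]}, {"linear": [0.0, -5.2, 1.3], "twist": [-10.2, 0.3, 0.0]}, {"linear": [0.0, -5.5, 1.5], "twist": [-11.0, 0.3, 0.0]}, {"linear": [0.0, -5.9, 1.7], "twist": [-11.8, 0.3, 0.0]}, {"linear": [0.0, -6.3, 1.9], "twist": [-12.6, 0.3, 0.0]}, {"linear": [0.0, -6.7, 2.2], "twist": [-13.4, 0.3, 0.0]}, {"linear": [0.0, -7.0, 2.4], "twist": [-14.2, 0.3, 0.0]},
```

View pics/b5.png

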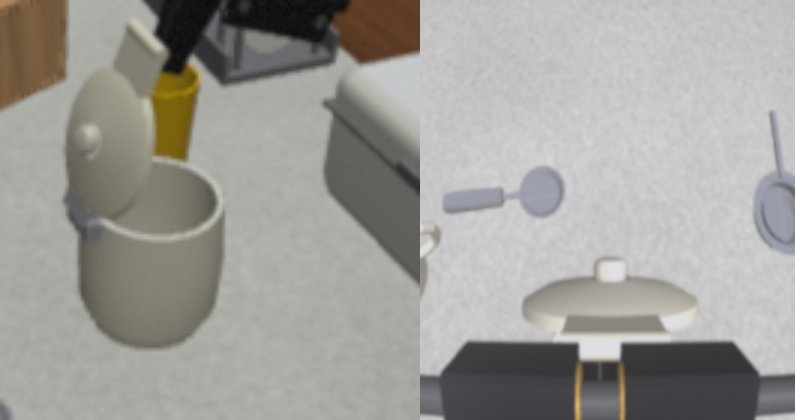

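Emit:
move_arm --moves '[{"linear": [0, -0.5, 0], "twist": [-1, 0, 0]}, {"linear": [0, -0.9, 0], "twist": [-2, 0, 0]}, {"linear": [0, -1.4, 0.1], "twist": [-3, 0, 0]}, {"linear": [0, -1.8, 0.1], "twist": [-4, 0, 0]}, {"linear": [0, -2.2, 0.2], "twist": [-4.5, 0, 0]}, {"linear": [0, -2.7, 0.3], "twist": [-5.5, 0, 0]}, {"linear": [0, -3.1, 0.4], "twist": [-6, 0, 0]}, {"linear": [0, -3.5, 0.6], "twist": [-7, 0, 0]}, {"linear": [0, -3.9, 0.7], "twist": [-8, 0, 0]}, {"linear": [0, -4.3, 0.9], "twist": [-8.5, 0, 0]}, {"linear": [0, -4.8, 1.1], "twist": [-9.5, 0, 0]}, {"linear": [0, -5.2, 1.3], "twist": [-10, 0, 0]}, {"linear": [0, -5.5, 1.5], "twist": [-11, 0, 0]}, {"linear": [0, -5.9, 1.7], "twist": [-12, 0, 0]}, {"linear": [0, -5.9, 1.7], "twist": [-12, 0, 0]}]'

```text
t: 8.37
position: [0.5283, -0.199, 0.2302]
ee_rot: [-2.977, 0.005, 1.573]
force: [-0.1, -0.5, 0.2]
grip_width: 0.0007
```

Run:
```python
from arc import *
from workcell import sensors,read_camera
o=sensors.observe();print(o["q"],o["position"],o["ee_rot"],o["force"])
ims=[read_camera(n)["img"][:,:,::-1] for n in ("side","wrist")]
cv2.imwrite("pics/b6.png",np.hstack([cv2.resize(ims[0][160:300,320:460],None,fx=3,fy=3),cv2.resize(ims[1][0:280,180:480],None,fx=1.25,fy=1.5)[:420]]))
c=now()
rows(c,[pose((.60,-.18,.32),5,0),pose((.68,.10,.32),12,10),pose((.72,.196,.24),12,19.5)])
```

```text
[-0.2254053   0.28749945  0.62258984  1.546088   -0.09917143  1.51143921
  1.97565739] [ 0.5283358  -0.19898651  0.23015501] [-2.97731332  0.0050523   1.57264533] [-0.06857186 -0.54554789  0.18364821]
{"linear": [1.8, 5.5, -10.0], "twist": [-4.4, 0.3, 0.1]}, {"linear": [29.8, 13.4, -11.5], "twist": [2.5, -1.5, -9.7]}, {"linear": [39.4, 18.7, -4.3], "twist": [2.5, -3.3, -19.0]},
```

View pics/b6.png

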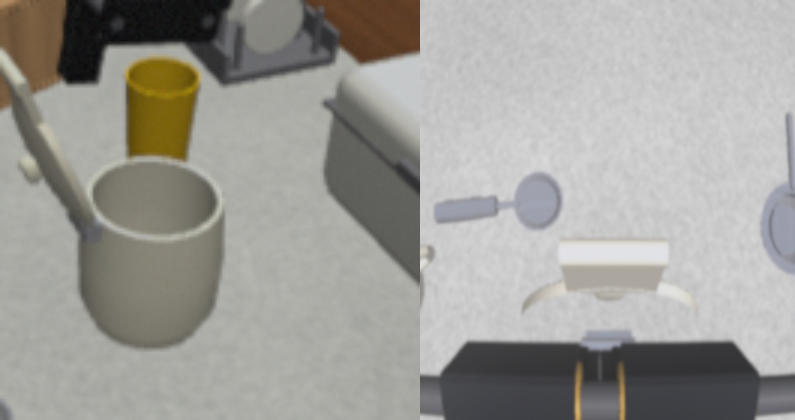

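Run:
```python
from arc import *
c=now()
rows(c,[pose((.60,-.18,.29),6,0),pose((.72,.209,.26),8,19.5)])
```

```text
{"linear": [1.8, 6.0, -7.1], "twist": [-3.4, 0.3, 0.1]}, {"linear": [40.7, 18.4, -6.3], "twist": [-1.5, -2.6, -19.1]},
```

Emit:
move_arm --moves '[{"linear": [0.5, 2, -3], "twist": [-3, 0, 0]}, {"linear": [1, 4, -5.5], "twist": [-3, 0, 0]}, {"linear": [1.8, 6, -7.1], "twist": [-3, 0, 0]}, {"linear": [5.5, 8, -7], "twist": [-3, -0.5, -3]}, {"linear": [9.5, 9.5, -7], "twist": [-3, -1, -6]}, {"linear": [13.5, 11, -7], "twist": [-2, -1, -10]}, {"linear": [40.7, 18.4, -6.3], "twist": [-1.5, -2.6, -19]}, {"linear": [40.7, 18.4, -6.3], "twist": [-1.5, -2.6, -19]}, {"linear": [40.7, 18.4, -6.3], "twist": [-1.5, -2.6, -19]}, {"linear": [40.7, 18.4, -6.3], "twist": [-1.5, -2.6, -19]}, {"linear": [40.7, 18.4, -6.3], "twist": [-1.5, -2.6, -19]}, {"linear": [40.7, 18.4, -6.3], "twist": [-1.5, -2.6, -19]}, {"linear": [40.7, 18.4, -6.3], "twist": [-1.5, -2.6, -19]}, {"linear": [40.7, 18.4, -6.3], "twist": [-1.5, -2.6, -19]}, {"linear": [40.7, 18.4, -6.3], "twist": [-1.5, -2.6, -19]}, {"linear": [40.7, 18.4, -6.3], "twist": [-1.5, -2.6, -19]}, {"linear": [40.7, 18.4, -6.3], "twist": [-1.5, -2.6, -19]}]'

```text
t: 9.88
position: [0.7206, 0.2072, 0.2596]
ee_rot: [-3.002, 0.001, 1.906]
force: [-0.5, -0.3, 0.5]
grip_width: 0.0004
```

Run:
```python
from arc import *
from workcell import sensors,read_camera
o=sensors.observe();print(o["q"],o["position"],o["ee_rot"],o["force"])
ims=[read_camera(n)["img"][:,:,::-1] for n in ("side","wrist")]
cv2.imwrite("pics/d1.png",np.hstack([cv2.resize(ims[0][80:280,280:420],None,fx=2.5,fy=2.5),cv2.resize(ims[1],None,fx=.7,fy=1.25)]))
rows(now(),[pose((.719,.209,.18),15,19.5),pose((.719,.209,.095),15,19.5)])
```

```text
[-0.52294087  0.68409353  0.41637101  0.90998456 -0.23777742  1.72839773
  1.71002731] [0.72058683 0.20718237 0.25959938] [-3.00181564e+00  1.41006486e-03  1.90616957e+00] [-0.54170937 -0.30919131  0.49341055]
{"linear": [0.2, 1.0, 8.0], "twist": [7.0, -0.0, -0.3]}, {"linear": [0.2, 2.2, 16.4], "twist": [7.0, -0.0, -0.3]},
```

View pics/d1.png

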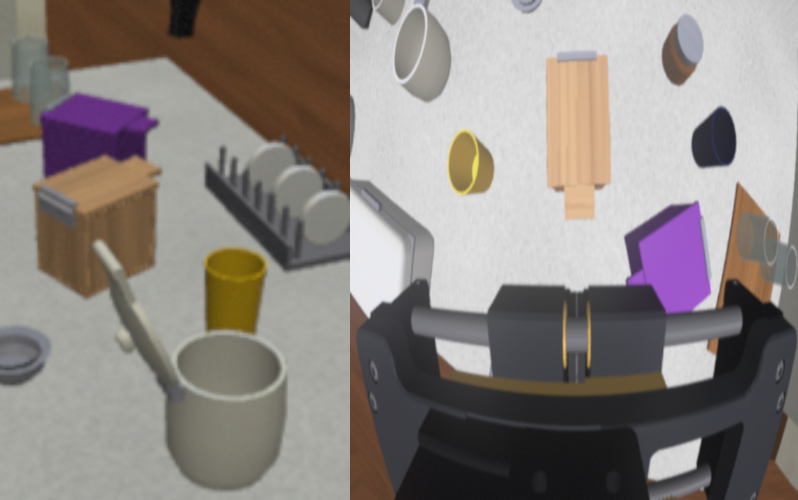

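Emit:
move_arm --moves '[{"linear": [0.2, 0.3, 3], "twist": [5, 0, 0]}, {"linear": [0.2, 0.6, 5.5], "twist": [7, 0, 0]}, {"linear": [0.2, 1, 8], "twist": [7, 0, 0]}, {"linear": [0.2, 1.4, 10.5], "twist": [7, 0, 0]}, {"linear": [0.2, 1.8, 13], "twist": [7, 0, 0]}, {"linear": [0.2, 2.2, 15], "twist": [7, 0, 0]}, {"linear": [0.2, 2.2, 16.4], "twist": [7, 0, 0]}, {"linear": [0.2, 2.2, 16.4], "twist": [7, 0, 0]}, {"linear": [0.2, 2.2, 16.4], "twist": [7, 0, 0]}]'

```text
t: 10.73
position: [0.7183, 0.2096, 0.094]
ee_rot: [-2.879, 0.0, 1.907]
force: [0.1, -0.3, 0.5]
grip_width: 0.0003
```

Run:
```python
from arc import *
from workcell import sensors,read_camera
o=sensors.observe();print(o["q"],o["position"],o["ee_rot"],o["force"])
ims=[read_camera(n)["img"][:,:,::-1] for n in ("side","wrist")]
cv2.imwrite("pics/d2.png",np.hstack([cv2.resize(ims[0][100:220,270:390],None,fx=3.5,fy=3.5),cv2.resize(ims[1][0:280,180:480],None,fx=1.25,fy=1.5)]))
u=np.array([np.cos(np.radians(19.5)),np.sin(np.radians(19.5))]); B=np.array([.681,.196])-.005*u
rows(now(),[pose((*(B+d*u),z),30,19.5) for d,z in ((.02,.085),(.006,.086))])
```

```text
[-0.51494059  0.85068316  0.38955208  0.98661481 -0.25725533  1.61268316
  1.71902983] [0.71830974 0.20963011 0.09400923] [-2.87865997e+00  1.65498373e-04  1.90703495e+00] [ 0.11965008 -0.25223712  0.54559579]
{"linear": [-0.1, -2.2, 1.8], "twist": [15.2, -0.1, -0.2]}, {"linear": [-0.1, -3.6, 2.0], "twist": [15.2, -0.1, -0.2]},
```

View pics/d2.png

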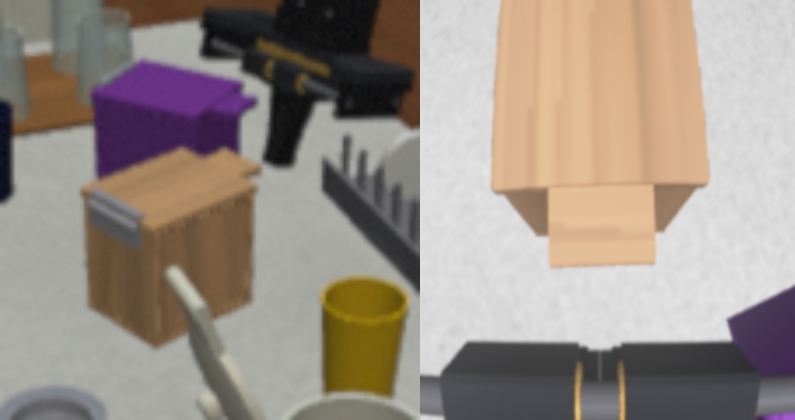

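Emit:
move_arm --moves '[{"linear": [0, -0.5, 1], "twist": [7, 0, 0]}, {"linear": [0, -1.2, 1.6], "twist": [14, 0, 0]}, {"linear": [0, -2.2, 1.9], "twist": [15, 0, 0]}, {"linear": [0, -2.9, 2], "twist": [15, 0, 0]}, {"linear": [0, -3.4, 2], "twist": [15, 0, 0]}, {"linear": [0, -3.6, 2], "twist": [15, 0, 0]}, {"linear": [0, -3.6, 2], "twist": [15, 0, 0]}]'

```text
t: 11.42
position: [0.6818, 0.1977, 0.0869]
ee_rot: [-2.623, 0.0, 1.908]
force: [0.3, 0.4, 0.6]
grip_width: 0.0002
```

Run:
```python
from arc import *
from ik import ik
from workcell import sensors,read_camera
o=sensors.observe();print(o["q"],o["position"],o["ee_rot"],o["force"])
ims=[read_camera(n)["img"][:,:,::-1] for n in ("side","wrist")]
cv2.imwrite("pics/d3.png",np.hstack([cv2.resize(ims[0][100:220,270:390],None,fx=3.5,fy=3.5),cv2.resize(ims[1][0:280,180:480],None,fx=1.25,fy=1.5)]))
u=np.array([np.cos(np.radians(19.5)),np.sin(np.radians(19.5))])
H=(*(np.array([.681,.196])-.139*u),.109)
tau=lambda t: 30 if t<50 else 30-(t-50)*.4
rows(now(),[tcp(H,t,tau(t),.134,.0130,19.5) for t in np.arange(0,30,2.5)])
q=o["q"]
for t in range(0,110,10):
    p=tcp(H,t,tau(t),.134,.013,19.5); q,e,_=ik(p,q); print(t,p[0],q.round(2),e.round(2))
```

```text
[-0.47648899  1.00409543  0.37969525  0.80066204 -0.25316216  1.89476243
  1.71110444] [0.68180324 0.19765389 0.0869462 ] [-2.62304988e+00  2.58300425e-04  1.90840196e+00] [0.29733718 0.36274198 0.55990006]
{"linear": [-0.1, -0.2, -0.4], "twist": [0.2, -0.1, -0.1]}, {"linear": [-0.1, -0.5, -0.8], "twist": [0.2, -0.1, -0.1]}, {"linear": [-0.1, -0.8, -1.3], "twist": [0.2, -0.1, -0.1]}, {"linear": [-0.1, -1.2, -1.8], "twist": [0.2, -0.1, -0.1]}, {"linear": [-0.1, -1.6, -2.3], "twist": [0.2, -0.1, -0.1]}, {"linear": [-0.1, -1.9, -2.7], "twist": [0.2, -0.1, -0.1]}, {"linear": [-0.1, -2.3, -3.1], "twist": [0.2, -0.1, -0.1]}, {"linear": [-0.1, -2.8, -3.5], "twist": [0.2, -0.1, -0.1]}, {"linear": [-0.1, -3.2, -3.9], "twist": [0.2, -0.1, -0.1]}, {"linear": [-0.1, -3.6, -4.3], "twist": [0.2, -0.1, -0.1]}, {"linear": [-0.1, -4.1, -4.6], "twist": [0.2, -0.1, -0.1]}, {"linear": [-0.1, -4.6, -5.0], "twist": [0.2, -0.1, -0.1]}, 
0 [0.68199672 0.19635296 0.09049167] [-0.47  1.01  0.38  0.79 -0.25  1.91  1.71] 0.0
10 [0.68007773 0.19567341 0.11376053] [-0.47  0.99  0.38  0.78 -0.25  1.94  1.71] 0.0
20 [0.67437906 0.1936554  0.13632237] [-0.48  0.96  0.39  0.78 -0.24  1.96  1.72] 0.0
30 [0.66507386 0.19036026 0.15749167] [-0.48  0.92  0.39  0.81 -0.24  1.97  1.72] 0.0
40 [0.65244487 0.1858881  0.17662521] [-0.49  0.88  0.4   0.85 -0.23  1.98  1.72] 0.0
50 [0.63687581 0.1803748  0.19314163] [-0.51  0.83  0.4   0.9  -0.21  1.98  1.73] 0.0
60 [0.62004285 0.17441394 0.2070067 ] [-0.54  0.71  0.41  1.04 -0.19  1.89  1.73] 0.0
70 [0.60125722 0.1677616  0.21743363] [-0.57  0.6   0.41  1.17 -0.17  1.8   1.73] 0.0
80 [0.58111955 0.16063048 0.22411976] [-0.6   0.49  0.42  1.3  -0.15  1.71  1.72] 0.0
90 [0.56027053 0.15324745 0.22687829] [-0.63  0.38  0.42  1.42 -0.12  1.62  1.7 ] 0.0
100 [0.53937135 0.14584666 0.22564384] [-0.66  0.27  0.42  1.54 -0.09  1.52  1.68] 0.0
```

View pics/d3.png

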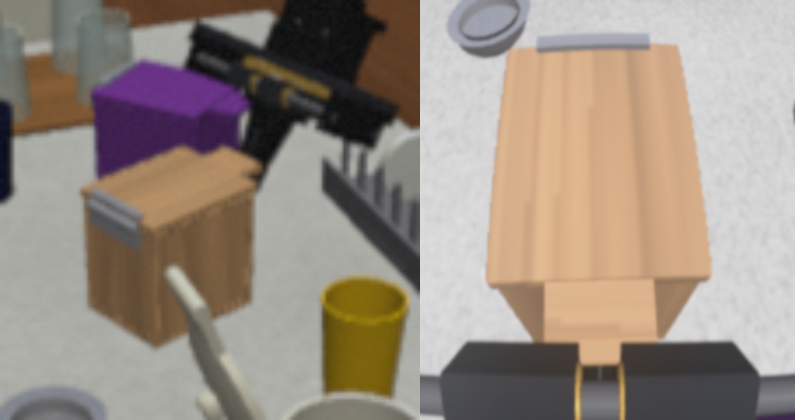

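Emit:
move_arm --moves '[{"linear": [0, -0.1, -0.2], "twist": [0, 0, 0]}, {"linear": [0, -0.2, -0.4], "twist": [0, 0, 0]}, {"linear": [0, -0.5, -0.8], "twist": [0, 0, 0]}, {"linear": [0, -0.8, -1.3], "twist": [0, 0, 0]}, {"linear": [0, -1.2, -1.8], "twist": [0, 0, 0]}, {"linear": [0, -1.6, -2.3], "twist": [0, 0, 0]}, {"linear": [0, -1.9, -2.7], "twist": [0, 0, 0]}, {"linear": [0, -2.3, -3.1], "twist": [0, 0, 0]}, {"linear": [0, -2.8, -3.5], "twist": [0, 0, 0]}]'

```text
t: 12.27
position: [0.6742, 0.1954, 0.1288]
ee_rot: [-2.617, -0.0, 1.909]
force: [1.1, -0.1, 0.4]
grip_width: 0.0007
```

Run:
```python
from arc import *
from workcell import sensors,read_camera
o=sensors.observe();print(o["q"],o["position"],o["ee_rot"],o["force"])
ims=[read_camera(n)["img"][:,:,::-1] for n in ("side","wrist")]
cv2.imwrite("pics/d4.png",np.hstack([cv2.resize(ims[0][100:220,270:390],None,fx=3.5,fy=3.5),cv2.resize(ims[1][0:280,180:480],None,fx=1.25,fy=1.5)]))
u=np.array([np.cos(np.radians(19.5)),np.sin(np.radians(19.5))])
H=(*(np.array([.681,.196])-.139*u),.109)
tau=lambda t: 30 if t<50 else 30-(t-50)*.4
rows(now(),[tcp(H,t,tau(t),.134,.0130,19.5) for t in np.arange(19.5,74,2.8)])
```

```text
[-0.4781095   0.96387366  0.38491825  0.790317   -0.245944    1.95017222
  1.7120864 ] [0.67417991 0.19539172 0.12875245] [-2.61747520e+00 -4.26891661e-04  1.90851235e+00] [ 1.10915355 -0.1363658   0.4183469 ]
{"linear": [-0.2, -0.3, -0.5], "twist": [0.0, -0.1, -0.1]}, {"linear": [-0.2, -0.8, -0.9], "twist": [0.0, -0.1, -0.1]}, {"linear": [-0.2, -1.3, -1.3], "twist": [0.0, -0.1, -0.1]}, {"linear": [-0.2, -1.8, -1.6], "twist": [0.0, -0.1, -0.1]}, {"linear": [-0.2, -2.4, -2.0], "twist": [0.0, -0.1, -0.1]}, {"linear": [-0.2, -3.0, -2.3], "twist": [0.0, -0.1, -0.1]}, {"linear": [-0.2, -3.6, -2.5], "twist": [0.0, -0.1, -0.1]}, {"linear": [-0.2, -4.2, -2.8], "twist": [0.0, -0.1, -0.1]}, {"linear": [-0.2, -4.8, -3.0], "twist": [0.0, -0.1, -0.1]}, {"linear": [-0.2, -5.4, -3.2], "twist": [0.0, -0.1, -0.1]}, {"linear": [-0.2, -6.1, -3.4], "twist": [0.0, -0.1, -0.1]}, {"linear": [-0.2, -6.7, -3.5], "twist": [-0.1, -0.1, -0.1]}, {"linear": [-0.2, -7.3, -3.6], "twist": [-1.2, -0.1, -0.1]}, {"linear": [-0.2, -8.0, -3.7], "twist": [-2.3, -0.1, -0.1]}, {"linear": [-0.2, -8.6, -3.8], "twist": [-3.5, -0.1, -0.1]}, {"linear": [-0.2, -9.2, -3.8], "twist": [-4.6, -0.1, -0.1]}, {"linear": [-0.2, -9.8, -3.8], "twist": [-5.7, -0.1, -0.1]}, {"linear": [-0.2, -10.5, -3.8], "twist": [-6.8, -0.1, -0.1]}, {"linear": [-0.2, -11.1, -3.7], "twist": [-7.9, -0.1, -0.1]}, {"linear": [-0.2, -11.7, -3.6], "twist": [-9.1, -0.1, -0.1]},
```

View pics/d4.png

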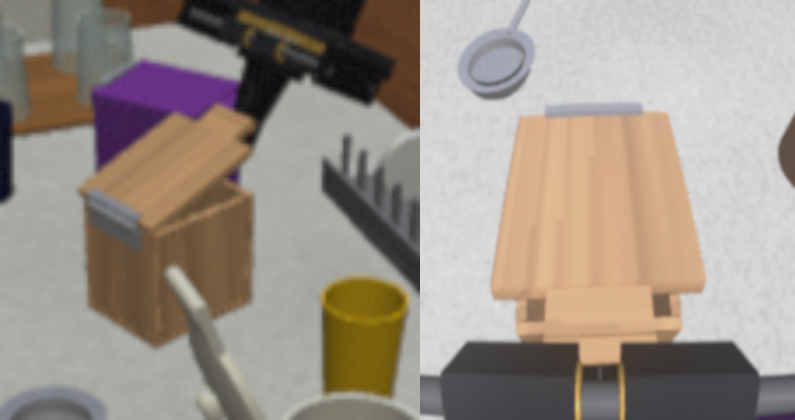

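Emit:
move_arm --moves '[{"linear": [0, -0.3, -0.4], "twist": [0, 0, 0]}, {"linear": [0, -0.8, -0.8], "twist": [0, 0, 0]}, {"linear": [0, -1.3, -1.2], "twist": [0, 0, 0]}, {"linear": [0, -1.8, -1.6], "twist": [0, 0, 0]}, {"linear": [0, -2.4, -2.0], "twist": [0, 0, 0]}, {"linear": [0, -3.0, -2.3], "twist": [0, 0, 0]}, {"linear": [0, -3.6, -2.5], "twist": [-0.5, 0, 0]}, {"linear": [0, -4.2, -2.8], "twist": [-0.5, 0, 0]}, {"linear": [0, -4.8, -3], "twist": [-1, 0, 0]}, {"linear": [0, -5.4, -3.2], "twist": [-1, 0, 0]}, {"linear": [0, -6.1, -3.4], "twist": [-1.5, 0, 0]}, {"linear": [0, -6.7, -3.5], "twist": [-1.5, 0, 0]}, {"linear": [0, -7.3, -3.6], "twist": [-2, 0, 0]}, {"linear": [0, -8, -3.7], "twist": [-2.5, 0, 0]}, {"linear": [0, -8.6, -3.8], "twist": [-3.5, 0, 0]}, {"linear": [0, -9.2, -3.8], "twist": [-4.5, 0, 0]}, {"linear": [0, -9.8, -3.8], "twist": [-5.5, 0, 0]}, {"linear": [0, -10.5, -3.8], "twist": [-7, 0, 0]}, {"linear": [0, -11.1, -3.7], "twist": [-8, 0, 0]}, {"linear": [0, -11.7, -3.6], "twist": [-9, 0, 0]}]'

```text
t: 14.03
position: [0.5952, 0.1675, 0.2186]
ee_rot: [-2.776, -0.0, 1.908]
force: [0.3, 0.1, 0.7]
grip_width: 0.0003
```

Run:
```python
from arc import *
from workcell import sensors,read_camera
o=sensors.observe();print(o["q"],o["position"],o["ee_rot"],o["force"])
ims=[read_camera(n)["img"][:,:,::-1] for n in ("side","wrist")]
cv2.imwrite("pics/d5.png",np.hstack([cv2.resize(ims[0][100:220,270:390],None,fx=3.5,fy=3.5),cv2.resize(ims[1][0:280,180:480],None,fx=1.25,fy=1.5)]))
u=np.array([np.cos(np.radians(19.5)),np.sin(np.radians(19.5))])
H=(*(np.array([.681,.196])-.139*u),.109)
tau=lambda t: 30 if t<50 else 30-(t-50)*.4
rows(now(),[tcp(H,t,tau(t),.134,.0130,19.5) for t in np.arange(74.5,106,2.2)])
```

```text
[-0.5828384   0.57148247  0.41745864  1.20465705 -0.17021722  1.77117944
  1.72031094] [0.59524965 0.16745447 0.21861483] [-2.77604004e+00 -1.45387159e-04  1.90842571e+00] [0.25866317 0.06045903 0.70021618]
{"linear": [-0.2, -0.4, 0.0], "twist": [-0.7, -0.1, -0.2]}, {"linear": [-0.2, -0.9, 0.0], "twist": [-1.6, -0.1, -0.2]}, {"linear": [-0.2, -1.4, 0.1], "twist": [-2.5, -0.1, -0.2]}, {"linear": [-0.2, -1.8, 0.2], "twist": [-3.4, -0.1, -0.2]}, {"linear": [-0.2, -2.3, 0.3], "twist": [-4.2, -0.1, -0.2]}, {"linear": [-0.2, -2.8, 0.4], "twist": [-5.1, -0.1, -0.2]}, {"linear": [-0.2, -3.3, 0.5], "twist": [-6.0, -0.1, -0.2]}, {"linear": [-0.2, -3.7, 0.7], "twist": [-6.9, -0.1, -0.2]}, {"linear": [-0.2, -4.2, 0.8], "twist": [-7.8, -0.1, -0.2]}, {"linear": [-0.2, -4.6, 1.0], "twist": [-8.6, -0.1, -0.2]}, {"linear": [-0.2, -5.1, 1.2], "twist": [-9.5, -0.1, -0.2]}, {"linear": [-0.2, -5.5, 1.4], "twist": [-10.4, -0.1, -0.2]}, {"linear": [-0.2, -6.0, 1.7], "twist": [-11.3, -0.1, -0.2]}, {"linear": [-0.2, -6.4, 1.9], "twist": [-12.2, -0.1, -0.2]}, {"linear": [-0.2, -6.8, 2.2], "twist": [-13.0, -0.1, -0.2]},
```

View pics/d5.png

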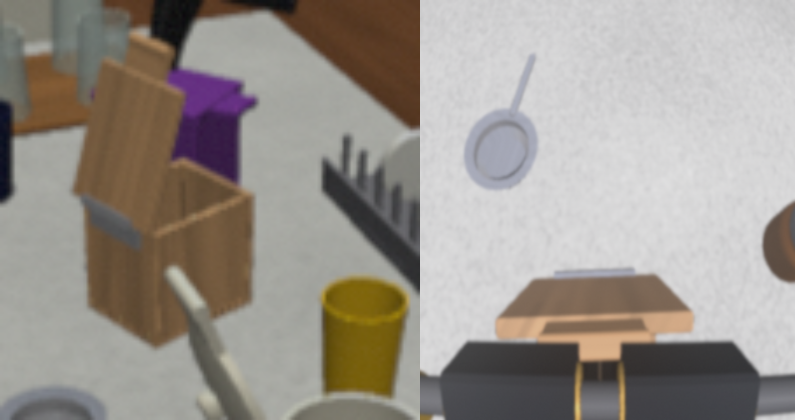

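Emit:
move_arm --moves '[{"linear": [0, -0.4, 0], "twist": [-1, 0, 0]}, {"linear": [0, -0.9, 0], "twist": [-2, 0, 0]}, {"linear": [0, -1.4, 0.1], "twist": [-3, 0, 0]}, {"linear": [0, -1.8, 0.2], "twist": [-3.5, 0, 0]}, {"linear": [0, -2.3, 0.3], "twist": [-4, 0, 0]}, {"linear": [0, -2.8, 0.4], "twist": [-5, 0, 0]}, {"linear": [0, -3.3, 0.5], "twist": [-6, 0, 0]}, {"linear": [0, -3.7, 0.7], "twist": [-7, 0, 0]}, {"linear": [0, -4.2, 0.8], "twist": [-8, 0, 0]}, {"linear": [0, -4.6, 1], "twist": [-8.5, 0, 0]}, {"linear": [0, -5.1, 1.2], "twist": [-9.5, 0, 0]}, {"linear": [0, -5.5, 1.4], "twist": [-10.5, 0, 0]}, {"linear": [0, -6, 1.6], "twist": [-11, 0, 0]}, {"linear": [0, -6.2, 1.7], "twist": [-12, 0, 0]}, {"linear": [0, -6.2, 1.7], "twist": [-12, 0, 0]}]'

```text
t: 15.38
position: [0.5349, 0.1462, 0.2247]
ee_rot: [-2.985, -0.0, 1.908]
force: [0.3, 0.4, 0.4]
grip_width: 0.0003
```

Run:
```python
from arc import *
from workcell import sensors,read_camera
o=sensors.observe();print(o["position"],o["ee_rot"],o["force"])
ims=[read_camera(n)["img"][:,:,::-1] for n in ("side","wrist")]
cv2.imwrite("pics/d6.png",np.hstack([cv2.resize(ims[0][100:220,270:390],None,fx=3.5,fy=3.5),cv2.resize(ims[1][0:280,180:480],None,fx=1.25,fy=1.5)]))
rows(now(),[pose((.60,.17,.30),5,19.5),pose((.40,.45,.32),0,35)])
```

```text
[0.53490273 0.14615003 0.22467172] [-2.98537407e+00 -4.07399816e-04  1.90815740e+00] [0.31754175 0.38326423 0.39742834]
{"linear": [0.1, 5.6, -8.5], "twist": [-4.0, -0.0, -0.1]}, {"linear": [33.1, -4.2, -9.0], "twist": [-8.9, -1.2, -15.6]},
```

View pics/d6.png

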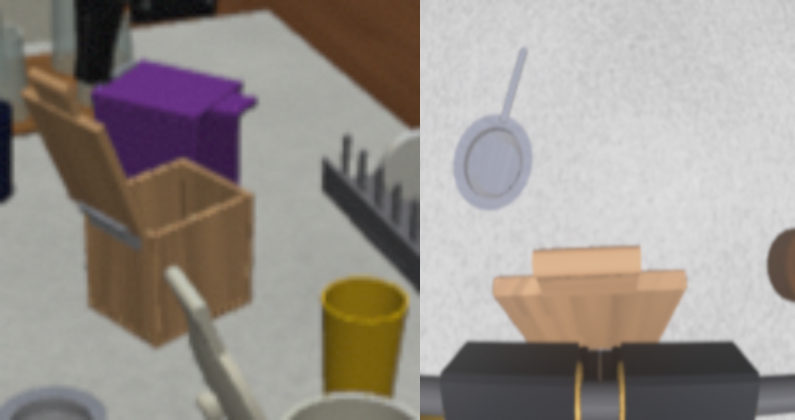

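Both lids lie back. Retreat clear, then check.

Emit:
move_arm --moves '[{"linear": [0, 2, -2.5], "twist": [-2, 0, 0]}, {"linear": [0, 4, -6], "twist": [-4, 0, 0]}, {"linear": [0, 5.6, -9], "twist": [-4, 0, 0]}, {"linear": [0, 5.6, -12], "twist": [-4, 0, 0]}, {"linear": [4, 5, -12], "twist": [-6, 0, -4]}, {"linear": [8, 4, -12], "twist": [-8, 0, -8]}, {"linear": [20, 0, -12], "twist": [-9, -1, -15]}, {"linear": [20, 0, -12], "twist": [-9, -1, -15]}, {"linear": [20, 0, -12], "twist": [-9, -1, -15]}, {"linear": [33, -4, -12], "twist": [-9, -1, -15]}, {"linear": [33, -4, -12], "twist": [-9, -1, -15]}, {"linear": [33, -4, -12], "twist": [-9, -1, -15]}, {"linear": [33, -4, -12], "twist": [-9, -1, -15]}, {"linear": [33, -4, -12], "twist": [-9, -1, -15]}, {"linear": [33, -4, -12], "twist": [-9, -1, -15]}, {"linear": [33, -4, -12], "twist": [-9, -1, -15]}]'

```text
t: 16.82
position: [0.4083, 0.4496, 0.3489]
ee_rot: [3.14, -0.001, 2.168]
force: [-0.6, 0.4, -0.3]
grip_width: 0.0008
```

Run:
```python
from arc import *
import pickle
from workcell import sensors,read_camera
o=sensors.observe();print(o["position"],o["force"],np.abs(o["joint_vel"]).max())
d=pickle.load(open("cam0.pkl","rb"))
a=d["side"]["img"];b=read_camera("side")["img"]
cv2.imwrite("pics/e1.png",np.hstack([x[100:390,230:430,::-1] for x in (a,b)]).repeat(2,0).repeat(2,1)[:580,:800])
cv2.imwrite("pics/e2.png",read_camera("top")["img"][:,:,::-1])
```

```text
[0.40829434 0.44956662 0.34890364] [-0.59492631  0.40468279 -0.33590021] 0.015022786277768551
```

View pics/e1.png

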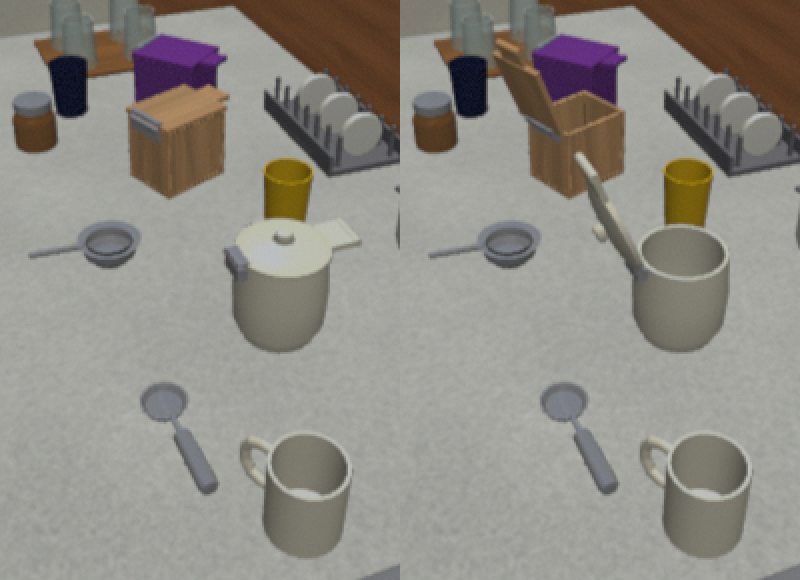

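View pics/e2.png

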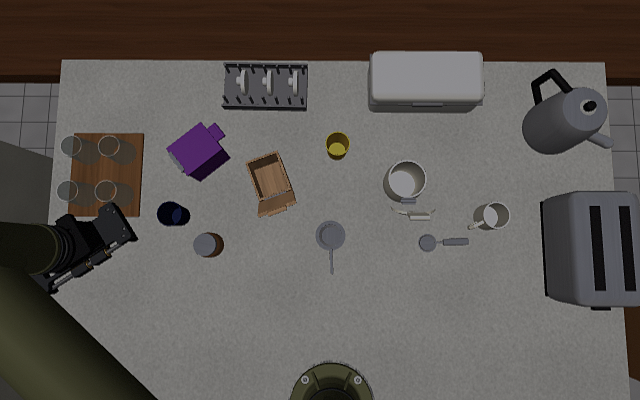

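Before (left) and after (right), the bodies and bystanders sit at the same pixels. Both lids lie back, and the arm is clear at (90,240) in the top view.

Run:
```python
from workcell import workorder
print(workorder.close_job())
```

```text
the job is handed in; nothing more can be done
None
```

Both lids are open, and I handed the job in at about 17 s. With the shut fingertips under each thumb tab I pushed the sugar pot's lid up and over first, then the caddy's. Each went past upright and lay back on its own.

**Last checks:**
- **Bystanders:** in the side and top pictures the cups, mug, strainer, spoon, jar and purple look-alike sit where they were.
- **Arm:** it was at rest and clear of everything.
- **Contact with the caddy:** the readings between moves showed about 1 N there.

**Not quite clean:**
- **Pot nudge:** as the fingers went under the pot's tab, I read about 3.4 N sideways. Close crops suggest the pot may have shifted by 1 to 2 mm. That is about the limit of what I could measure.
- **Joint 6 at its limit:** on the first hover, joint 6 read 2.054 rad against its 2.05 limit, because the tilt I had asked for was out of reach there. I backed it off straight away. I can't tell whether that counts as passing its range.

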